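Set a ramekin on the scale and hold the spice carousel with the salt at the front

ROBOT

A 7-joint arm with a two-finger parallel gripper is mounted at the origin on a cart in front of the work surface, level with it; the furniture and walls round the work are solid. World frame = base frame: x ahead of the robot, y to its left, z up, the work surface at z = 0. Lengths are in m, angles in rad, forces in N, time in s.
With the tool pointing down it reaches from about 0.4 to 0.9 m from the base axis. Payload 5.5 kg.
Tool frame: the origin (TCP) lies midway between the tips of the shut fingers; the grasp point (between the pads) lies 19 mm behind it; x points along the fingers, y is the direction in which the jaws open and shut, and the axes are right-handed (so a half turn about x gives the same grasp; the last joint's range is limited). The gripper opens to 85 mm and grips with 20 to 120 N. Pads are 22 mm wide; open, the fingers measure 114 mm over their backs; the gripper's body (76 mm by 85 mm) begins 54 mm behind the grasp point. The pads swing forward as they close: fully open they stand 13 mm farther back than shut.
Start: joints at [1.572, 0.501, -0.427, 1.55, 0.221, 1.138, -0.21], TCP at [0.168, -0.628, 0.231] pointing down, gripper open.
Joint ranges: [-2.88, 2.88], [-0.31, 2.03], [-1.54, 1.56], [0.2, 2.42], [-1.41, 4.55], [0.19, 2.02], [-2.57, 2.57]. Speed limits (rad/s): [2.57, 2.57, 3.14, 3.14, 3.14, 3.14, 3.14].

INTERFACE

Orientations are given as a unit quaternion [w, x, y, z].
In Python, from workcell import state, snapshot, get_calibration, job_done, trace, landmark_of gives the robot as it stands.
- The arm moves only by the shell command python3 -m handwheel 'ROWS' [FORCE]. ROWS is JSON, one flat list of numbers, 7 for each row, row after row: the shift along the tool's x, y, z as a fraction of full scale, then the turn, a rotation vector about the tool's x, y, z as a fraction of full scale, then the closure, from 0 (fully open) to 1 (shut). In form: [x, y, z, ax, ay, az, jaw, x, y, z, ax, ay, az, jaw, ...]. A call has 1 to 10 rows; each row shifts and turns the commanded pose from where the row before left it, along the tool's axes as they then stand; what a row does not reach is not made up. Full scale, the value 1, is 30 mm for a shift and 90 degrees for a turn. A row lasts 1/12 s, in which the tool goes at most 41.7 mm and 7.16 degrees, less where a joint would pass 70% of its speed; a pose out of reach is approached as far as the arm can. A call with a number of a shift or a turn outside -1 to 1 is refused whole. A call with a gripper value outside its range is refused whole. The fingers move at their own pace and stop on an object; FORCE is the grip in N (left out, the last holds). Time passes only in rows, so rows that do not move let the fingers close. It gives the time, the measured TCP pose, the force and the opening at its end, in the units of the state.
- state(): the state, without advancing time (a new reading comes with each control period).
- snapshot(name): name is "scene" or "top" or "wrist"; returns the picture (480x640x3 uint8, red, green, blue); there is no depth.
- get_calibration(name): a dict with "intrinsics" (3x3 intrinsics, pixels), "R" (3x3) and "t" (3): a world point X has camera coordinates R X + t; the wrist camera has in their place "mount" (4x4, takes a point from camera to tool coordinates, whose origin is the TCP and whose axes are the tool frame's). Camera axes: x right, y down, z forward; pixel columns grow to the right and rows downward; lengths in m; the calibration is good to about 2 mm. A picture is of the moment at which its call begins: read the wrist's pose just before it. get_calibration takes no time and is no camera call.
- job_done(): hands the job in, once; it reports no verdict.
Trained networks look in the newest picture that a camera, given by its name, has taken for a name from the list of things; names that differ only in an ending like _2 or _b are one class to them, and where a whole thing is asked for, a point or a joint stands for the part that bears it (a point fixed in the world has none). Each returns a list of dicts, best first, with "p" (0 to 1); they miss things now and then, are a little off and sometimes report something else, mostly with a low value. They report only what shows in the picture. A call takes as long as a camera call.
- trace(camera, name): "mask" (480x640 bool, what is visible of it).
- landmark_of(camera, name): "at" ([x, y, z] in m, in the coordinates of the camera as it stood for that picture, good to about 4 mm: a listed point, or the origin of a listed thing).
The state is a dict: "clock": time; "q": joint angles; "joint_vel": joint speeds; "effort": joint torques, N m; "tool_pos": TCP position; "tcp_rot": TCP orientation; "ft_force": force on the tool from outside, world axes, zero at the start; "torque": the same for the moment, N m; "finger_gap": finger opening in m.
Only numpy, scipy, OpenCV 4.12 (cv2) and the standard library are available. Lean on these libraries where they do the work, as an engineer would, in place of code of your own. Each camera call takes 0.05 s, during which the arm holds its last target.

TASK

I want to weigh out some salt: lift only the top ramekin off the pile and set it down gently, upright, on the round plate of the kitchen scale, leaving the other two stacked where they are. Then turn the spice carousel until the salt shaker (the only waisted one, with the domed perforated cap) stands squarely at the front, the side towards you, and finish with your gripper still closed on the carousel's knob, holding it still so that I can take the shaker. Knock nothing over, and leave the tall mug, tin, scissors and tumbler alone.

Things in the scene. Friction and masses are not known exactly. Their poses are not given: they have to be found in the camera images.
- carousel: Turning part of the spice carousel: dark wooden turntable 208 mm across, upper face 27 mm above the worktop, 13 mm column with a knob on top, six bays 60 degrees apart with jars 72 mm from the axis, parted by wires 63 mm up. Origin on the axis, 13 mm up; the shaker's bay is on its -x side. Turns freely either way about z, full turns too, on a light bearing (friction 0.02 N m).
- carousel_foot: Steel foot of the spice carousel, 140 mm across, fixed to the worktop. Origin on the turning axis at the worktop; never turned: its -x side is the front, towards the robot; y left, z up.
- knob (a point): Centre of the carousel's turning knob, a round upright wooden knob 34 mm in diameter and about 40 mm high on the turning axis; this point is 165 mm above the worktop, the knob's top 186 mm. It can be gripped from above at any yaw; it is fixed to the turntable, which turns with it.
- salt_shaker: Salt shaker, glass, waisted, with domed perforated grey cap, 44 mm across, 90 mm high, about 0.1 kg, standing loose in a bay, 72 mm from the axis; it turns with the carousel. Origin at the centre of its underside, z up.
- jar_a: Straight round spice jar with a flat dark cap, 41 mm across, 105 mm high, loose in a bay of the carousel. Origin at the centre of its underside, z up.
- jar_b: Spice jar like jar_a, in another bay.
- jar_c: Spice jar like jar_a, in another bay.
- jar_d: Spice jar like jar_a, in another bay.
- dropper_bottle: Small brown bottle with a dropper cap, 33 mm across, 102 mm high, loose in a bay of the carousel. Origin at the centre of its underside, z up.
- ramekin_top: Top one of a pile of three equal white ramekins: open cup, 60 mm across, 44 mm high, wall 3.5 mm, about 0.11 kg. Its lowest 10 mm step in to a foot 46 mm across that sits in the mouth of the one below, so each stands 34 mm above the next; the outer wall is straight from 10 mm up to the rim. Origin: centre of its underside, z up. In the pile its rim is 112 mm above the worktop.
- ramekin_mid: Middle ramekin of the pile, same shape; its rim is 78 mm above the worktop. Origin at the centre of its underside.
- ramekin_low: Lowest ramekin of the pile, same shape, on the worktop. Origin at the centre of its underside.
- scale: Kitchen scale, fixed: white slab 190 x 150 mm, 17 mm high, dark display at its front (-x) end. Origin at the centre of its underside.
- scale_plate (a point): Centre of the top of the scale's round steel weighing plate, 128 mm in diameter, 22 mm above the worktop.
- tall_mug: Tall tapered mug with a handle, 75 mm across, 107 mm high, behind the work; a bystander. Origin under its middle.
- tin: Tin can, 75 mm across, 58 mm high, behind the work; a bystander. Origin under its centre.
- scissors: Pair of scissors lying flat, 206 x 84 x 11 mm, behind the work on the right; a bystander. Origin under its middle.
- tumbler: Clear glass tumbler, 76 mm across, 78 mm high, on the left; a bystander. Origin under its centre.

How it is judged:
By the outcome, as a careful person would: the job done as asked, in the order asked, and still so for the second after the job is handed in, while the arm keeps its last pose, push and grip.
It also fails if it takes over 48 s, if anything falls off the work surface, if the arm or the gripper's body presses on something with over 40 N, if the wrist force passes 120 N, or if a joint passes its speed limit or range.

## Working session

There is one attempt and no reset: what is moved stays moved. The work goes in short steps, Python scripts to look and compute and a shell command to move; the robot and the scene stay as the last step left them, time stands still between calls to the robot, and variables do not carry over. Pictures are saved under pics/ and viewed, and the job is handed in when it is done.

```bash
mkdir -p pics; ls
cat > h.py <<'E'
import numpy as np,cv2
from workcell import *
from scipy.spatial.transform import Rotation as R
def save(n,f):
    im=snapshot(n); cv2.imwrite('pics/'+f,im[:,:,::-1]); return im
def toworld(cam,p,st=None):
    c=get_calibration(cam); p=np.array(p)
    if cam=='wrist':
        st=st or state(); q=st['tcp_rot']; Rt=R.from_quat([q[1],q[2],q[3],q[0]]).as_matrix()
        M=np.array(c['mount']); return Rt@(M[:3,:3]@p+M[:3,3])+np.array(st['tool_pos'])
    return np.array(c['R']).T@(p-np.array(c['t']))
def find(cam,*names):
    for n in names:
        r=landmark_of(cam,n)
        print(cam,n,[(round(d['p'],2),toworld(cam,d['at']).round(4).tolist()) for d in r[:4]])
E
python3 - <<'E'
from h import *
s=state();print({k:np.round(v,3).tolist() for k,v in s.items()})
save('scene','s0.png');find('scene','ramekin_top','scale_plate','knob','salt_shaker','carousel_foot')
save('top','t0.png');find('top','ramekin_top','scale_plate','knob','salt_shaker','carousel_foot')
print(state()['clock'])
E
```

```text
pics
{'clock': 0.0, 'q': [1.572, 0.502, -0.427, 1.551, 0.221, 1.138, -0.21], 'joint_vel': [0.001, -0.001, 0.002, 0.0, 0.0, 0.001, -0.001], 'effort': [0.0, -56.953, -5.816, -28.095, 0.011, 0.012, 0.0], 'tool_pos': [0.168, -0.627, 0.23], 'tcp_rot': [-0.092, -0.701, -0.093, 0.701], 'ft_force': [0.933, -0.069, 0.237], 'torque': [0.023, -0.03, 0.017], 'finger_gap': 0.085}
scene ramekin_top [(0.58, [0.4367, -0.3017, 0.0716])]
scene scale_plate [(0.55, [0.4803, -0.115, 0.0254])]
scene knob [(0.66, [0.473, 0.1865, 0.0128]), (0.62, [0.4784, 0.1889, 0.1629])]
scene salt_shaker [(0.74, [0.5427, 0.1584, 0.0233]), (0.72, [0.6427, -0.0982, 0.0021])]
scene carousel_foot []
top ramekin_top [(0.83, [0.4397, -0.3036, 0.0695])]
top scale_plate [(0.66, [0.4769, -0.111, 0.0228]), (0.56, [0.4851, 0.1159, 0.0249]), (0.22, [0.4119, 0.2116, 0.0312])]
top knob [(0.83, [0.4772, 0.188, 0.1617]), (0.27, [0.5347, 0.2309, 0.0259]), (0.22, [0.6377, -0.1034, 0.0017])]
top salt_shaker [(0.8, [0.5452, 0.1595, 0.0273])]
top carousel_foot [(0.26, [0.4204, 0.1412, 0.0284])]
0.6
```

View pics/s0.png

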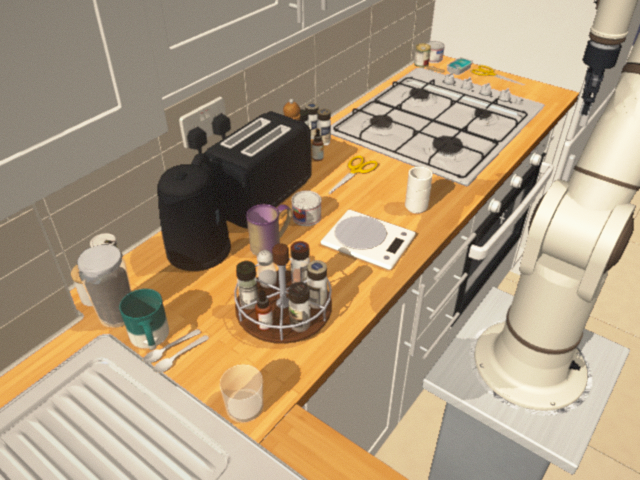

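View pics/t0.png

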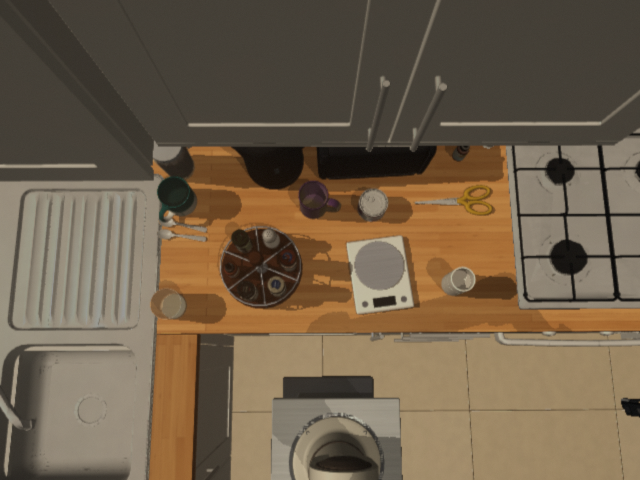

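```bash
cat >> h.py <<'E'
def Rt(st=None):
    q=(st or state())['tcp_rot']; return R.from_quat([q[1],q[2],q[3],q[0]])
def plan(target,yaw=None):
    """yaw: world angle (deg) of tool y axis; tool x down. print shift in tool units and turn"""
    s=state();r=Rt(s);p=np.array(s['tool_pos']);d=r.inv().apply(np.array(target)-p)/0.03
    M=r.as_matrix();print('pos',p.round(4),'toolx',M[:,0].round(3),'yaw y',np.degrees(np.arctan2(M[1,1],M[0,1])).round(1),'gap',s['finger_gap'],'clk',s['clock'],'F',np.round(s['ft_force'],1))
    print('q',np.round(s['q'],2)); print('shift units now-axes',d.round(3))
    if yaw is not None:
        a=np.radians(yaw);y=np.array([np.cos(a),np.sin(a),0]);x=np.array([0,0,-1.]);T=R.from_matrix(np.array([x,y,np.cross(x,y)]).T)
        rv=(r.inv()*T).as_rotvec()/(np.pi/2);print('turn units',rv.round(4),'deg',(rv*90).round(1))
        print('shift after turn',(T.inv().apply(np.array(target)-p)/0.03).round(3))
E
python3 -c "
from h import *
plan([.438,-.303,.23],90)
print(get_calibration('wrist')['mount'])"
```

```text
pos [ 0.1683 -0.6279  0.2313] toolx [ 0. -0. -1.] yaw y -75.0 gap 0.08544758276121925 clk 0.6 F [-0.1 -0.5 -0. ]
q [ 1.57  0.5  -0.43  1.55  0.22  1.14 -0.21]
shift units now-axes [  0.044  -8.132 -11.488]
turn units [-1.8333e+00  1.0000e-04 -0.0000e+00] deg [-165.    0.   -0.]
shift after turn [ 0.044 10.829  8.991]
[[-4.65638753e-04 -2.72090138e-01  9.62271656e-01 -1.41945694e-01]
 [ 9.99999871e-01  6.71130641e-05  5.02872024e-04 -4.89785496e-04]
 [-2.01407518e-04  9.62271766e-01  2.72090072e-01 -7.00960274e-02]
 [ 0.00000000e+00  0.00000000e+00  0.00000000e+00  1.00000000e+00]]
```

```bash
python3 -m handwheel '[0,-0.3,-0.42,0,0,0,0, 0,-0.58,-0.82,0,0,0,0, 0,-0.58,-0.82,0,0,0,0, 0,-0.58,-0.82,0,0,0,0, 0,-0.58,-0.82,0,0,0,0, 0,-0.58,-0.82,0,0,0,0, 0,-0.58,-0.82,0,0,0,0, 0,-0.58,-0.82,0,0,0,0, 0,-0.58,-0.82,0,0,0,0, 0,-0.58,-0.82,0,0,0,0]'; python3 -m handwheel '[0,-0.58,-0.82,0,0,0,0, 0,-0.58,-0.82,0,0,0,0, 0,-0.58,-0.82,0,0,0,0, 0,-0.3,-0.42,0,0,0,0, 0,0,0,0,0,0,0]'
python3 - <<'E'
from h import *
plan([.438,-.303,.23])
save('wrist','w1.png');find('wrist','ramekin_top','ramekin_mid','ramekin_low')
E
```

```text
clock: 1.43
tool_pos: [0.3526, -0.4048, 0.2315]
tcp_rot: [0.093, 0.701, 0.093, -0.701]
ft_force: [1.0, 0.7, -0.3]
finger_gap: 0.0854
clock: 1.85
tool_pos: [0.4225, -0.3202, 0.2319]
tcp_rot: [0.095, 0.701, 0.095, -0.7]
ft_force: [-0.2, -0.0, 0.1]
finger_gap: 0.0853
pos [ 0.4225 -0.3202  0.2319] toolx [ 0.002  0.001 -1.   ] yaw y -74.5 gap 0.08527341631176386 clk 1.85 F [-0.2 -0.   0.1]
q [ 1.1   0.31 -0.6   1.85  0.2   1.05 -0.88]
shift units now-axes [ 0.064 -0.414 -0.651]
wrist ramekin_top [(0.79, [0.4306, -0.3062, 0.0641])]
wrist ramekin_mid []
wrist ramekin_low []
```

View pics/w1.png

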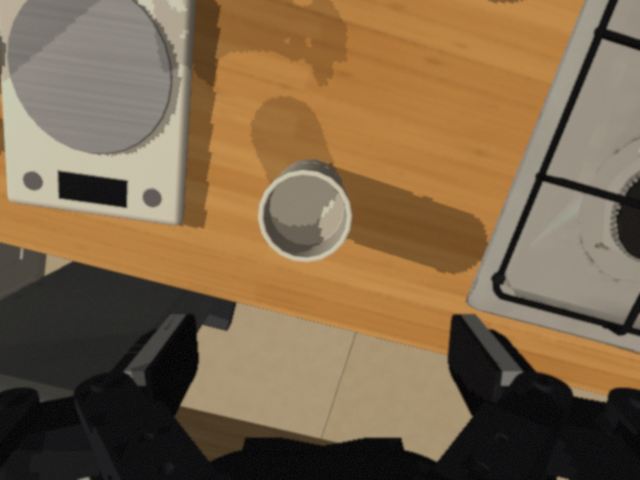

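```bash
cat >> h.py <<'E'
def ray(cam,uv,z):
    c=get_calibration(cam);d=np.linalg.inv(np.array(c['intrinsics']))@np.array([uv[0],uv[1],1.])
    a=toworld(cam,[0,0,0]);b=toworld(cam,d);return a+(b-a)*(z-a[2])/(b[2]-a[2])
E
python3 - <<'E'
from h import *
for p in [(305.5,216),(259,216),(352,216),(305.5,170),(305.5,262)]: print(ray('wrist',p,.112).round(4))
print('top',ray('top',(461,279),.112).round(4))
t=ray('wrist',(305.5,216),.112)
plan([t[0],t[1],.145]);
s=trace('top','ramekin_top');print([(d['p'],d['mask'].sum()) for d in s])
E
```

```text
[ 0.431  -0.3114  0.112 ]
[ 0.4234 -0.283   0.112 ]
[ 0.4385 -0.3397  0.112 ]
[ 0.4588 -0.3043  0.112 ]
[ 0.4015 -0.3189  0.112 ]
top [ 0.4322 -0.301   0.112 ]
pos [ 0.4182 -0.3264  0.2312] toolx [-0.001 -0.    -1.   ] yaw y -75.1 gap 0.08545485873043629 clk 2.05 F [-0.6  1.3 -0.4]
q [ 1.11  0.31 -0.6   1.85  0.2   1.05 -0.88]
shift units now-axes [ 2.874 -0.376 -0.545]
[(0.76, np.int64(517)), (0.5, np.int64(365))]
```

Run:
```python
from h import *
plan([.433,-.308,.145])
save('wrist','w2.png');print(state()['tool_pos']);print(state()['joint_vel'])
m=trace('wrist','ramekin_top')[0]['mask']
im=cv2.imread('pics/w2.png'); b=(im.min(2)>190)&m
ys,xs=np.nonzero(b);print(xs.min(),xs.max(),ys.min(),ys.max())
e=cv2.fitEllipse(cv2.convexHull(np.stack([xs,ys],1).astype(np.int32)));print(e,ray('wrist',e[0],.112))
find('wrist','ramekin_top')
```

```text
pos [ 0.418  -0.3268  0.2312] toolx [-0.001 -0.    -1.   ] yaw y -75.1 gap 0.08534495234899261 clk 2.1 F [ 0.2 -0.2  0.5]
q [ 1.11  0.31 -0.6   1.85  0.2   1.05 -0.88]
shift units now-axes [ 2.874 -0.478 -0.645]
[ 0.41800818 -0.32689036  0.2311868 ]
[ 0.00359904  0.00310499 -0.00272199 -0.00167876 -0.00110548  0.00078192
 -0.00296974]Traceback (most recent call last):
  File "<stdin>", line 6, in <module>
    return umr_minimum(a, axis, None, out, keepdims, initial, where)
ValueError: zero-size array to reduction operation minimum which has no identity
```

Run:
```python
from h import *
im=cv2.imread('pics/w2.png'); 
g=im.min(2); b=((g>165)).astype(np.uint8); b[:, :240]=0; b[:,380:]=0; b[:140]=0;b[300:]=0
n,l,st,c=cv2.connectedComponentsWithStats(b);i=1+st[1:,4].argmax();print(st[i])
ys,xs=np.nonzero(l==i)
e=cv2.fitEllipse(cv2.convexHull(np.stack([xs,ys],1).astype(np.int32)));print(e,ray('wrist',e[0],.112))
x,y,w,h=st[i][:4];t=ray('wrist',(x+w/2-.5,y+h/2-.5),.112);print(t)
find('wrist','ramekin_top')
cv2.ellipse(im,e,(0,0,255),1);cv2.imwrite('pics/w2e.png',im[120:320,200:420])
plan([t[0],t[1],.145])
```

```text
[250 161  91  90 381]
((295.0449523925781, 205.63253784179688), (88.19647216796875, 91.59664916992188), 129.02871704101562) [ 0.43570577 -0.303796    0.112     ]
[ 0.43578002 -0.30374872  0.112     ]
wrist ramekin_top [(0.84, [0.4361, -0.3027, 0.0652])]
pos [ 0.4182 -0.3268  0.2312] toolx [-0. -0. -1.] yaw y -75.1 gap 0.08527191816963527 clk 2.25 F [-0.3  0.2 -0.9]
q [ 1.11  0.31 -0.6   1.85  0.2   1.05 -0.88]
shift units now-axes [ 2.873 -0.591 -0.763]
```

View pics/w2e.png

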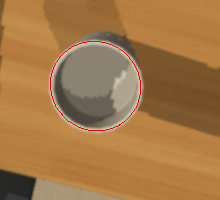

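The fitted ellipse follows the rim, centred at pixel (295, 206), which puts the ramekin at (0.436, -0.304). Next I centre over it and go down.

```bash
python3 -m handwheel '[0,-0.3,-0.38,0,0,0,0, 0,-0.29,-0.38,0,0,0,0, 0.5,0,0,0,0,0,0, 0.8,0,0,0,0,0,0, 0.8,0,0,0,0,0,0, 0.5,0,0,0,0,0,0, 0.27,0,0,0,0,0,0, 0,0,0,0,0,0,0, 0,0,0,0,0,0,0]'
python3 - <<'E'
from h import *
plan([.436,-.304,.084])
save('wrist','w3.png')
E
```

```text
clock: 3.0
tool_pos: [0.4365, -0.3031, 0.1454]
tcp_rot: [0.092, 0.701, 0.092, -0.701]
ft_force: [0.1, -0.5, 0.8]
finger_gap: 0.0853
pos [ 0.4365 -0.3031  0.1454] toolx [ 0.  0. -1.] yaw y -75.0 gap 0.08528210839071207 clk 3.0 F [ 0.1 -0.5  0.8]
q [ 1.02  0.42 -0.57  1.92  0.29  0.88 -1.01]
shift units now-axes [2.046 0.024 0.024]
```

View pics/w3.png

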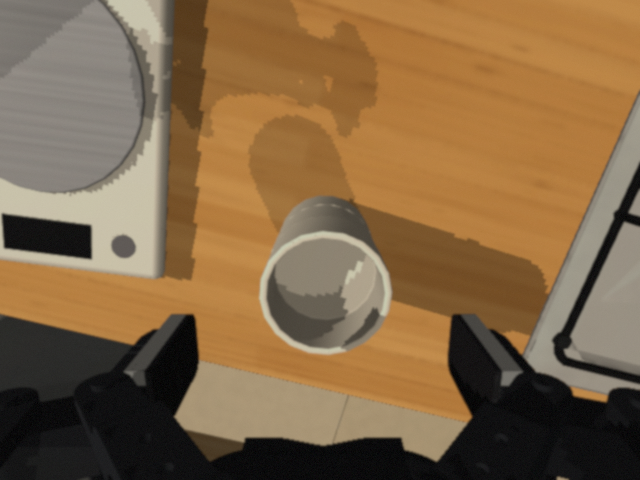

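```bash
python3 -m handwheel '[0.5,0.02,0.02,0,0,0,0, 0.6,0,0,0,0,0,0, 0.6,0,0,0,0,0,0, 0.4,0,0,0,0,0,0, 0.18,0,0,0,0,0,0, 0,0,0,0,0,0,0, 0,0,0,0,0,0,0]'
python3 - <<'E'
from h import *
plan([.436,-.304,.077])
save('wrist','w4.png')
E
```

```text
clock: 3.63
tool_pos: [0.4366, -0.3038, 0.0775]
tcp_rot: [0.092, 0.701, 0.092, -0.701]
ft_force: [-0.1, -0.5, -0.2]
finger_gap: 0.0855
pos [ 0.4366 -0.3038  0.0775] toolx [ 0.001 -0.    -1.   ] yaw y -75.0 gap 0.08554111351921356 clk 3.6333 F [-0.1 -0.5 -0.2]
q [ 0.98  0.53 -0.52  1.96  0.37  0.75 -1.07]
shift units now-axes [0.016 0.    0.021]
```

View pics/w4.png

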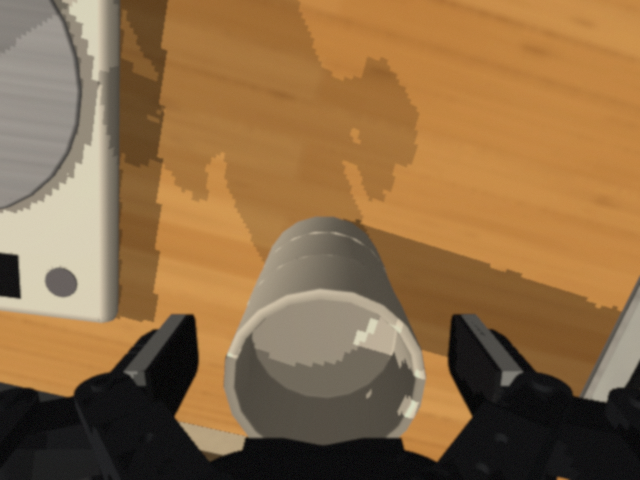

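The ramekin is centred between the pads, around column 325. I'll close now.

```bash
python3 -m handwheel '[0,0,0,0,0,0,0.15, 0,0,0,0,0,0,0.25, 0,0,0,0,0,0,0.3, 0,0,0,0,0,0,0.4, 0,0,0,0,0,0,0.5, 0,0,0,0,0,0,0.5, 0,0,0,0,0,0,0.5]' 35
python3 - <<'E'
from h import *
plan([.436,-.304,.25])
save('wrist','w5.png')
E
```

```text
clock: 4.27
tool_pos: [0.4366, -0.304, 0.0777]
tcp_rot: [0.093, 0.701, 0.092, -0.701]
ft_force: [-0.1, 1.3, 6.6]
finger_gap: 0.0581
pos [ 0.4366 -0.304   0.0777] toolx [ 0.001 -0.001 -1.   ] yaw y -75.0 gap 0.0580512855571111 clk 4.2667 F [-0.1  1.3  6.6]
q [ 0.98  0.52 -0.52  1.96  0.37  0.75 -1.07]
shift units now-axes [-5.742e+00  1.000e-03  1.600e-02]
```

View pics/w5.png

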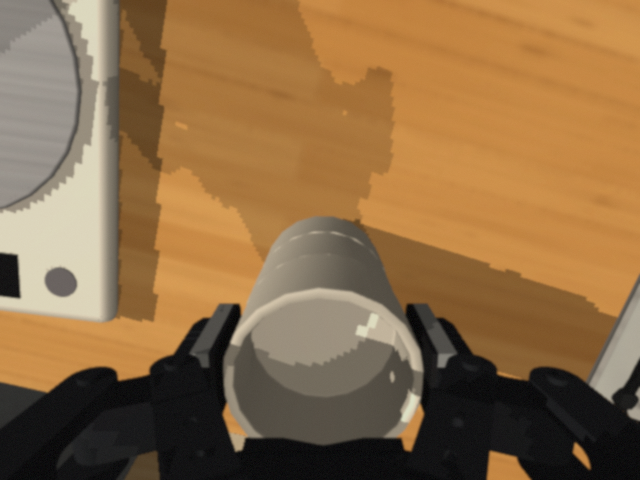

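The pads are on the ramekin with the gap at 58 mm. I'll lift slowly.

```bash
python3 -m handwheel '[-0.1,0,0,0,0,0,0.5, -0.2,0,0,0,0,0,0.5, -0.25,0,0,0,0,0,0.5, -0.25,0,0,0,0,0,0.5, -0.4,0,0,0,0,0,0.5, -0.4,0,0,0,0,0,0.5, -0.3,0,0,0,0,0,0.5, 0,0,0,0,0,0,0.5, 0,0,0,0,0,0,0.5]' 35
python3 - <<'E'
from h import *
plan([.478,-.113,.14])
save('wrist','w6.png');save('scene','s6.png');
find('wrist','ramekin_top','ramekin_mid');find('scene','scale_plate','ramekin_top','ramekin_mid','ramekin_low')
E
```

```text
clock: 5.07
tool_pos: [0.4365, -0.3041, 0.1348]
tcp_rot: [0.093, 0.702, 0.092, -0.701]
ft_force: [-0.1, -0.2, -1.7]
finger_gap: 0.0583
pos [ 0.4365 -0.3041  0.1348] toolx [ 0.001 -0.001 -1.   ] yaw y -75.0 gap 0.05831450223031841 clk 5.0667 F [-0.1 -0.2 -1.7]
q [ 1.02  0.44 -0.57  1.93  0.31  0.86 -1.02]
shift units now-axes [-0.18  -5.796 -2.982]
wrist ramekin_top [(0.61, [0.4346, -0.3033, 0.1194])]
wrist ramekin_mid [(0.69, [0.4306, -0.3006, 0.0324])]
scene scale_plate [(0.56, [0.4846, -0.1134, 0.0246]), (0.52, [0.6332, 0.0357, -0.0037]), (0.35, [0.4344, -0.3042, 0.1216])]
scene ramekin_top [(0.53, [0.4356, -0.3018, 0.1222])]
scene ramekin_mid []
scene ramekin_low [(0.81, [0.4348, -0.3077, -0.0008])]
```

View pics/w6.png

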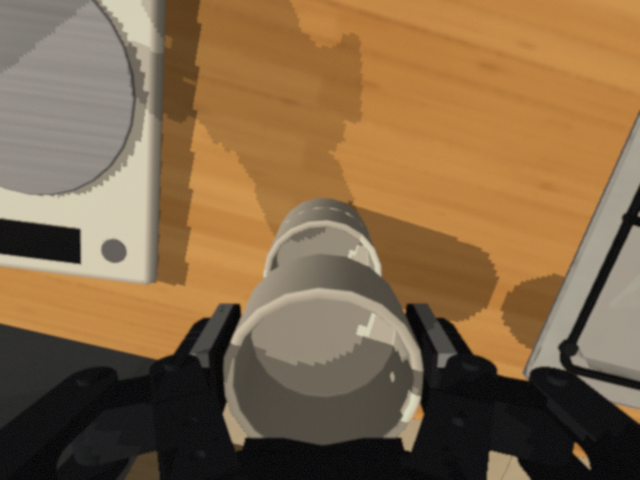

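View pics/s6.png

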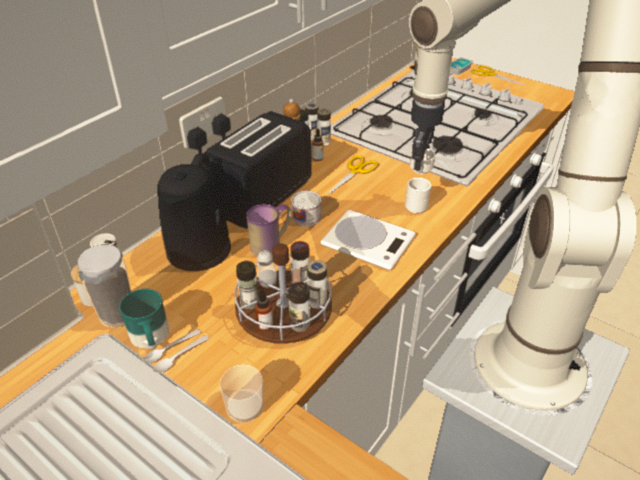

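Only the top ramekin came up, and the other two still stand at about (325, 240) in the wrist view. Moving it over the plate.

```bash
python3 -m handwheel '[-0.1,-0.2,-0.1,0,0,0,0.5, -0.1,-0.5,-0.25,0,0,0,0.5, 0,-0.7,-0.36,0,0,0,0.5, 0,-0.8,-0.42,0,0,0,0.5, 0,-0.9,-0.46,0,0,0,0.5, 0,-0.9,-0.46,0,0,0,0.5, 0,-0.8,-0.42,0,0,0,0.5, 0,-0.6,-0.32,0,0,0,0.5, 0,-0.3,-0.16,0,0,0,0.5, 0,-0.1,-0.04,0,0,0,0.5]' 35; python3 -m handwheel '[0,0,0,0,0,0,0.5, 0,0,0,0,0,0,0.5]'
python3 - <<'E'
from h import *
plan([.48,-.113,.14])
save('wrist','w7.png');find('wrist','scale_plate','ramekin_top')
save('top','t7.png');find('top','scale_plate','ramekin_top')
im=cv2.imread('pics/t0.png')
m=trace('top','scale_plate')
for d in m[:2]:
  ys,xs=np.nonzero(d['mask']);print(d['p'],xs.min(),xs.max(),ys.min(),ys.max())
for p in [(355,267),(404,267),(380,243),(380,291)]:print(p,ray('top',p,.022).round(4))
cv2.imwrite('pics/c7.png',cv2.resize(im[220:320,330:490],None,fx=5,fy=5))
E
```

```text
clock: 6.3
tool_pos: [0.4783, -0.1097, 0.1401]
tcp_rot: [0.094, 0.701, 0.094, -0.701]
ft_force: [-0.2, -0.0, -0.9]
finger_gap: 0.0583
clock: 6.47
tool_pos: [0.4774, -0.1136, 0.1397]
tcp_rot: [-0.092, -0.701, -0.092, 0.701]
ft_force: [-0.8, 0.3, -1.5]
finger_gap: 0.0583
pos [ 0.4774 -0.1136  0.1397] toolx [-0.    -0.001 -1.   ] yaw y -75.1 gap 0.05828591943444239 clk 6.4667 F [-0.8  0.3 -1.5]
q [ 0.72  0.38 -0.64  2.02  0.3   0.84 -1.4 ]
shift units now-axes [-0.009  0.003 -0.09 ]
wrist scale_plate [(0.95, [0.4819, -0.1115, 0.0195]), (0.73, [0.4277, -0.3087, 0.0334])]
wrist ramekin_top [(0.59, [0.4724, -0.1131, 0.1265])]
top scale_plate [(0.95, [0.4769, -0.1116, 0.0229]), (0.5, [0.4099, 0.2104, 0.0281]), (0.47, [0.3801, 0.4126, -0.0026])]
top ramekin_top [(0.56, [0.478, -0.1136, 0.1308])]
0.71 346 409 239 314
0.65 375 393 264 272
(355, 267) [ 0.4766 -0.0541  0.022 ]
(404, 267) [ 0.476  -0.1804  0.022 ]
(380, 243) [ 0.5394 -0.1203  0.022 ]
(380, 291) [ 0.4143 -0.1167  0.022 ]
```

View pics/w7.png

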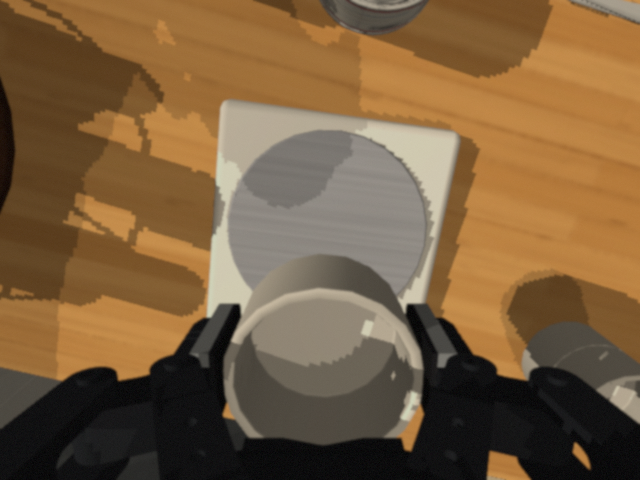

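View pics/c7.png

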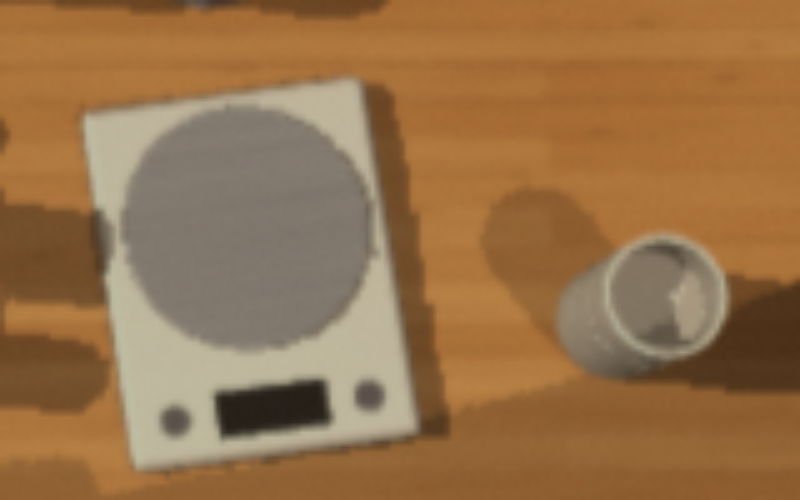

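```bash
python3 -m handwheel '[0.2,0,-0.05,0,0,0,0.5, 0.4,0,0,0,0,0,0.5, 0.6,0,0,0,0,0,0.5, 0.7,0,0,0,0,0,0.5, 0.6,0,0,0,0,0,0.5, 0.45,0,0,0,0,0,0.5, 0.3,0,0,0,0,0,0.5, 0.13,0,0,0,0,0,0.5, 0,0,0,0,0,0,0.5, 0,0,0,0,0,0,0.5]' 35
python3 - <<'E'
from h import *
plan([.478,-.114,.0317])
E
```

```text
clock: 7.65
tool_pos: [0.4794, -0.1117, 0.0385]
tcp_rot: [0.092, 0.701, 0.092, -0.701]
ft_force: [0.9, -0.1, -0.9]
finger_gap: 0.0584
pos [ 0.4794 -0.1117  0.0385] toolx [ 0.  0. -1.] yaw y -75.0 gap 0.058410292807206006 clk 7.65 F [ 0.9 -0.1 -0.9]
q [ 0.61  0.55 -0.53  2.07  0.46  0.64 -1.54]
shift units now-axes [0.226 0.062 0.063]
```

```bash
python3 -m handwheel '[0.07,0,0,0,0,0,0.5, 0.07,0,0,0,0,0,0.5, 0.05,0,0,0,0,0,0.5, 0,0,0,0,0,0,0.5, 0,0,0,0,0,0,0.5]'; python3 -m handwheel '[0.03,0,0,0,0,0,0.5, 0.01,0,0,0,0,0,0.5, 0,0,0,0,0,0,0.5]'
python3 - <<'E'
from h import *
plan([.478,-.114,.0317])
E
```

```text
clock: 8.07
tool_pos: [0.4792, -0.112, 0.0329]
tcp_rot: [0.092, 0.701, 0.092, -0.701]
ft_force: [0.9, 0.5, -1.9]
finger_gap: 0.0585
clock: 8.32
tool_pos: [0.4793, -0.112, 0.0318]
tcp_rot: [0.092, 0.701, 0.092, -0.701]
ft_force: [-0.2, -1.1, 1.2]
finger_gap: 0.0581
pos [ 0.4793 -0.112   0.0318] toolx [ 0. -0. -1.] yaw y -75.0 gap 0.058069867291386454 clk 8.3167 F [-0.2 -1.1  1.2]
q [ 0.61  0.56 -0.52  2.07  0.47  0.63 -1.55]
shift units now-axes [0.002 0.054 0.058]
```

```bash
python3 -m handwheel '[0.02,0,0,0,0,0,0.5, 0,0,0,0,0,0,0.5, 0,0,0,0,0,0,0.28, 0,0,0,0,0,0,0.2, 0,0,0,0,0,0,0.1, 0,0,0,0,0,0,0, 0,0,0,0,0,0,0]' 20
python3 - <<'E'
from h import *
plan([.478,-.114,.25])
save('wrist','w8.png')
E
```

```text
clock: 8.9
tool_pos: [0.4791, -0.1119, 0.0308]
tcp_rot: [0.092, 0.701, 0.092, -0.701]
ft_force: [-0.2, 0.9, 0.6]
finger_gap: 0.0853
pos [ 0.4791 -0.1119  0.0308] toolx [-0.  0. -1.] yaw y -75.0 gap 0.0853112724219244 clk 8.9 F [-0.2  0.9  0.6]
q [ 0.6   0.56 -0.52  2.07  0.47  0.63 -1.55]
shift units now-axes [-7.306  0.057  0.054]
```

View pics/w8.png

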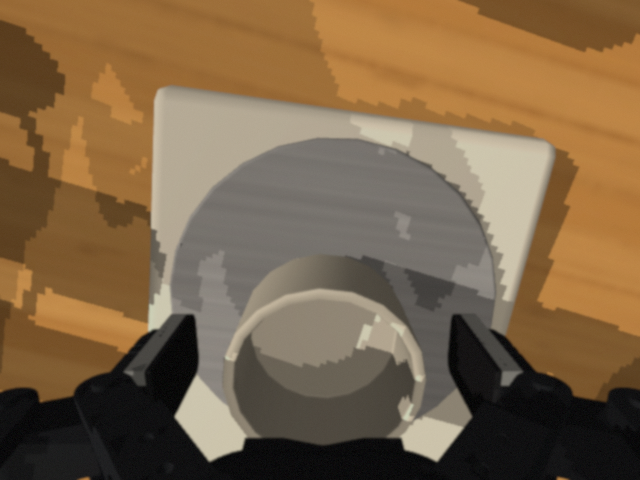

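The ramekin stands upright on the plate, inside the disc and released. I'll rise straight up, then turn the wrist for the carousel grasp.

```bash
python3 -m handwheel '[-0.3,0,0,0,0,0,0, -0.6,0,0,0,0,0,0, -0.8,0,0,0,0,0,0, -0.9,0,0,-0.03,0,0,0, -0.9,0,0,-0.07,0,0,0, -0.9,0,0,-0.075,0,0,0, -0.9,0,0,-0.075,0,0,0, -0.9,0,0,-0.075,0,0,0, -0.8,0,0,-0.075,0,0,0, -0.6,0,0,-0.075,0,0,0]'; python3 -m handwheel '[-0.2,0,0,-0.075,0,0,0, 0,0,0,-0.075,0,0,0, 0,0,0,-0.075,0,0,0, 0,0,0,-0.075,0,0,0, 0,0,0,-0.075,0,0,0, 0,0,0,-0.075,0,0,0, 0,0,0,-0.075,0,0,0, 0,0,0,-0.075,0,0,0, 0,0,0,-0.075,0,0,0, 0,0,0,-0.075,0,0,0]' ; python3 -m handwheel '[0,0,0,-0.075,0,0,0, 0,0,0,-0.075,0,0,0, 0,0,0,-0.075,0,0,0, 0,0,0,-0.075,0,0,0, 0,0,0,-0.075,0,0,0, 0,0,0,-0.075,0,0,0, 0,0,0,-0.075,0,0,0, 0,0,0,-0.075,0,0,0, 0,0,0,-0.03,0,0,0, 0,0,0,0,0,0,0]'
python3 - <<'E'
from h import *
save('scene','s9.png');save('top','t9.png')
find('scene','knob','salt_shaker','ramekin_top');find('top','knob','salt_shaker','ramekin_top')
plan([.477,.188,.26],100)
E
```

```text
clock: 9.78
tool_pos: [0.4796, -0.1117, 0.2617]
tcp_rot: [0.344, 0.618, 0.343, -0.618]
ft_force: [0.6, 0.8, -0.4]
finger_gap: 0.0853
clock: 10.62
tool_pos: [0.4788, -0.1118, 0.2654]
tcp_rot: [0.629, 0.323, 0.629, -0.323]
ft_force: [0.2, -0.4, 0.8]
finger_gap: 0.0855
clock: 11.45
tool_pos: [0.4788, -0.1118, 0.2652]
tcp_rot: [0.707, -0.013, 0.707, 0.013]
ft_force: [-0.4, 0.5, -1.1]
finger_gap: 0.0851
scene knob [(0.62, [0.479, 0.1882, 0.1664]), (0.61, [0.481, -0.1131, 0.0231])]
scene salt_shaker [(0.67, [0.5464, 0.1599, 0.0231])]
scene ramekin_top [(0.59, [0.4799, -0.109, 0.0203])]
top knob [(0.55, [0.474, 0.1864, 0.1604]), (0.33, [0.3807, 0.4129, -0.0009])]
top salt_shaker []
top ramekin_top [(0.68, [0.48, -0.1099, 0.0251]), (0.49, [0.6431, 0.0386, 0.0014])]
pos [ 0.4791 -0.1119  0.265 ] toolx [-0. -0. -1.] yaw y 91.9 gap 0.0855808878322669 clk 11.85 F [-0.3  0.   0.3]
q [ 1.25  0.45 -1.35  1.88  0.47  1.19  1.34]
shift units now-axes [0.162 9.993 0.267]
turn units [-0.0897 -0.      0.0003] deg [-8.1 -0.   0. ]
shift after turn [0.167 9.856 1.668]
```

View pics/s9.png

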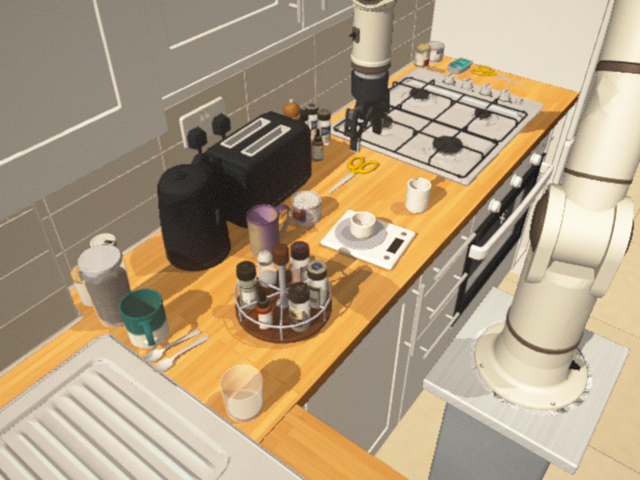

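```bash
python3 -m handwheel '[0,0.3,0,0,0,0,0, 0,0.7,0,0,0,0,0, 0,1,0,0,0,0,0, 0,1,0,0,0,0,0, 0,1,0,0,0,0,0, 0,1,0,0,0,0,0, 0,0.9,0,0,0,0,0, 0,0.6,0,0,0,0,0, 0,0.3,0,0,0,0,0, 0,0,0,0,0,0,0]'
python3 - <<'E'
from h import *
plan([.477,.188,.26],92)
save('wrist','w10.png');find('wrist','knob','salt_shaker')
E
```

```text
clock: 12.68
tool_pos: [0.4716, 0.0948, 0.2653]
tcp_rot: [0.707, -0.013, 0.707, 0.014]
ft_force: [-0.1, 0.1, 0.1]
finger_gap: 0.0854
pos [0.4716 0.0948 0.2653] toolx [ 0.001  0.    -1.   ] yaw y 92.2 gap 0.08536561076854984 clk 12.6833 F [-0.1  0.1  0.1]
q [ 0.84  0.4  -1.33  1.91  0.42  1.17  0.96]
shift units now-axes [0.178 3.098 0.299]
turn units [ 0.0023  0.0005 -0.0003] deg [ 0.2  0.  -0. ]
shift after turn [0.176 3.099 0.288]
wrist knob [(0.77, [0.4752, 0.1852, 0.1682])]
wrist salt_shaker [(0.79, [0.5485, 0.1589, 0.0219])]
```

View pics/w10.png

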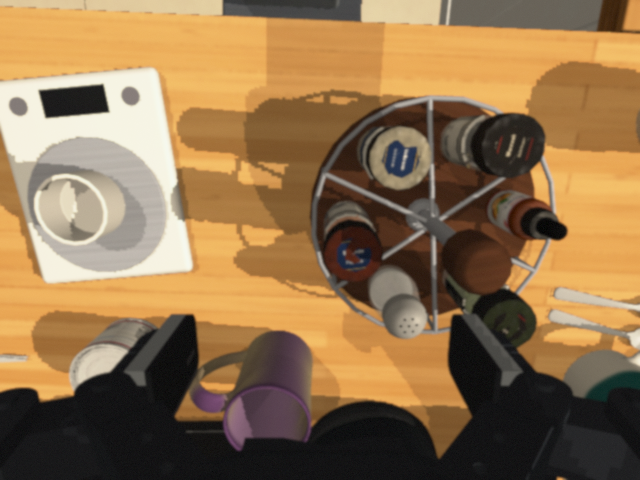

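```bash
python3 -m handwheel '[0,0.4,0.05,0,0,0,0, 0,0.8,0.05,0,0,0,0, 0,0.8,0.06,0,0,0,0, 0,0.65,0.05,0,0,0,0, 0,0.4,0.05,0,0,0,0, 0,0,0,0,0,0,0, 0,0,0,0,0,0,0]'
python3 - <<'E'
from h import *
plan([.477,.187,.26],92)
save('wrist','w11.png');find('wrist','knob','salt_shaker')
E
```

```text
clock: 13.42
tool_pos: [0.4771, 0.1826, 0.2646]
tcp_rot: [0.707, -0.012, 0.707, 0.012]
ft_force: [0.2, -1.1, -0.3]
finger_gap: 0.0855
pos [0.4771 0.1826 0.2646] toolx [-0.001 -0.    -1.   ] yaw y 91.9 gap 0.08550380902674225 clk 13.4167 F [ 0.2 -1.1 -0.3]
q [ 0.58  0.45 -1.26  1.84  0.46  1.19  0.77]
shift units now-axes [0.154 0.145 0.002]
turn units [-0.001  -0.0004  0.0002] deg [-0.1 -0.   0. ]
shift after turn [0.154 0.145 0.002]
wrist knob [(0.65, [0.4729, 0.1874, 0.1665]), (0.24, [0.6383, -0.1039, -0.0002])]
wrist salt_shaker [(0.87, [0.5447, 0.1597, 0.0224])]
```

View pics/w11.png

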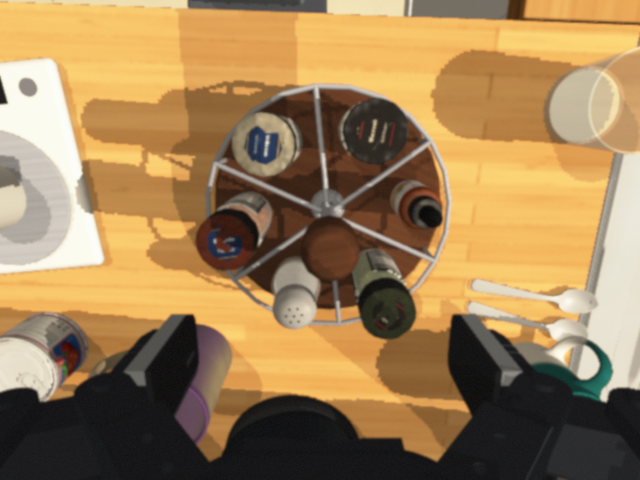

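Run:
```python
from h import *
k=ray('wrist',(330,249),.186);print('knob',k)
h=ray('wrist',(328,203),.063);print('hub',h)
for p in [(317,87),(427,145),(432,257),(337,318),(214,163)]:
  w=ray('wrist',p,.063);d=w-np.array([.477,.187,.063]);print(p,w.round(4),np.hypot(*d[:2]).round(4),np.degrees(np.arctan2(d[1],d[0])).round(1))
w=ray('wrist',(295,308),.113);d=w-np.array([.477,.187,0]);print('shaker',w,np.hypot(*d[:2]),np.degrees(np.arctan2(d[1],d[0])))
```

```text
knob [0.47275317 0.18600002 0.186     ]
hub [0.46874008 0.18603947 0.063     ]
(317, 87) [0.3795 0.1745 0.063 ] 0.0983 -172.7
(427, 145) [0.4199 0.2628 0.063 ] 0.0949 127.0
(432, 257) [0.5123 0.2762 0.063 ] 0.0959 68.4
(337, 318) [0.5715 0.1976 0.063 ] 0.0951 6.4
(214, 163) [0.4393 0.0936 0.063 ] 0.1007 -112.0
shaker [0.54074898 0.1631393  0.113     ] 0.06806809250463902 -20.520444074421167
```

```bash
python3 -m handwheel '[0,0.14,0.06,0,0,0,0, 0,0,0,-0.07,0,0,0, 0,0,0,-0.07,0,0,0, 0.3,0,0,0,0,0,0, 0.5,0,0,0,0,0,0, 0.5,0,0,0,0,0,0, 0.3,0,0,0,0,0,0, 0,0,0,0,0,0,0, 0,0,0,0,0,0,0]'
python3 - <<'E'
from h import *
plan([.475,.187,.147])
save('wrist','w12.png');find('wrist','knob')
E
```

```text
clock: 14.32
tool_pos: [0.4782, 0.1878, 0.2165]
tcp_rot: [0.701, -0.089, 0.702, 0.089]
ft_force: [-0.3, 1.2, 0.7]
finger_gap: 0.0855
pos [0.4782 0.1878 0.2165] toolx [-0.001 -0.    -1.   ] yaw y 104.5 gap 0.08546237042546004 clk 14.3167 F [-0.3  1.2  0.7]
q [ 0.53  0.54 -1.24  1.89  0.56  1.13  0.9 ]
shift units now-axes [ 2.317e+00  2.000e-03 -1.090e-01]
wrist knob [(0.94, [0.4764, 0.189, 0.1689])]
```

View pics/w12.png

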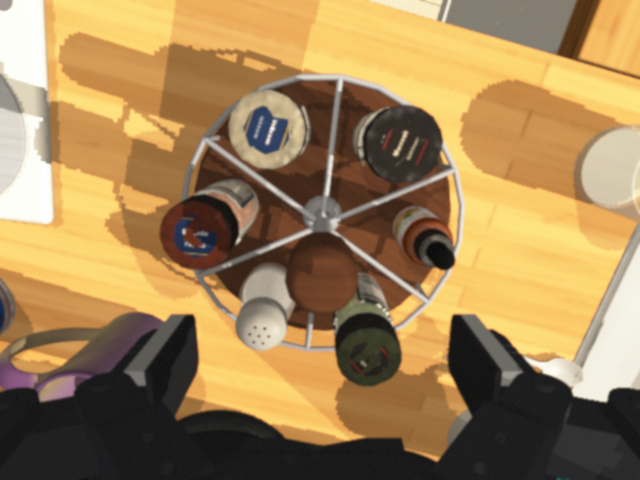

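```bash
python3 - <<'E'
from h import *
print(ray('wrist',(322,274),.186),ray('wrist',(322,274),.182))
E
python3 -m handwheel '[0.4,0,-0.06,0,0,0,0, 0.6,0,0,0,0,0,0, 0.6,0,0,0,0,0,0, 0.45,0,0,0,0,0,0, 0.25,0,0,0,0,0,0, 0,0,0,0,0,0,0, 0,0,0,0,0,0,0]'
python3 - <<'E'
from h import *
plan([.475,.187,.147])
save('wrist','w13.png')
E
```

```text
[0.47270837 0.18676696 0.186     ] [0.4740821  0.18711304 0.182     ]
clock: 15.0
tool_pos: [0.4767, 0.1878, 0.1479]
tcp_rot: [0.701, -0.09, 0.701, 0.09]
ft_force: [-0.3, 0.3, 0.5]
finger_gap: 0.0851
pos [0.4767 0.1878 0.1479] toolx [-0.  0. -1.] yaw y 104.6 gap 0.08513802340945252 clk 15.0 F [-0.3  0.3  0.5]
q [ 0.46  0.61 -1.15  1.95  0.66  1.02  0.82]
shift units now-axes [ 0.031 -0.012 -0.061]
```

View pics/w13.png

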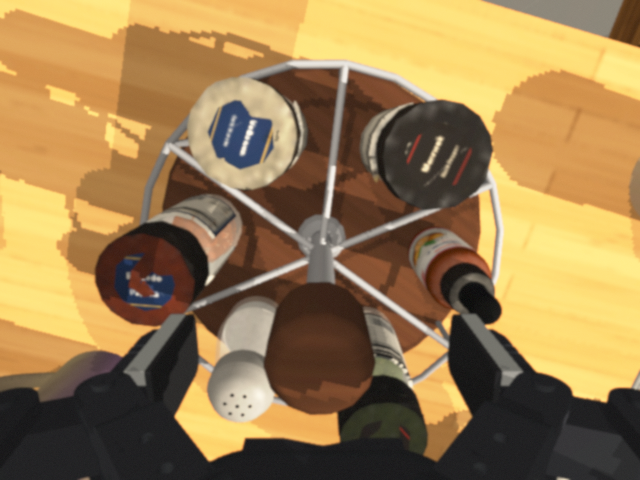

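The knob is between the pads (columns 265–375) and the jars are below the fingertips. Closing on it.

```bash
python3 -m handwheel '[0,0,-0.03,0,0,0,0.2, 0,0,0,0,0,0,0.4, 0,0,0,0,0,0,0.55, 0,0,0,0,0,0,0.65, 0,0,0,0,0,0,0.75, 0,0,0,0,0,0,0.8, 0,0,0,0,0,0,0.8, 0,0,0,0,0,0,0.8, 0,0,0,0,0,0,0.8]' 30
python3 - <<'E'
from h import *
plan([.475,.187,.147])
save('wrist','w14.png')
E
```

```text
clock: 15.8
tool_pos: [0.4763, 0.1866, 0.1484]
tcp_rot: [0.702, -0.09, 0.701, 0.089]
ft_force: [-0.0, -3.1, 6.1]
finger_gap: 0.0323
pos [0.4763 0.1866 0.1484] toolx [ 0.001 -0.001 -1.   ] yaw y 104.5 gap 0.03229748792264883 clk 15.8 F [-0.  -3.1  6.1]
q [ 0.46  0.61 -1.15  1.96  0.66  1.02  0.82]
shift units now-axes [ 0.048  0.025 -0.039]
```

View pics/w14.png

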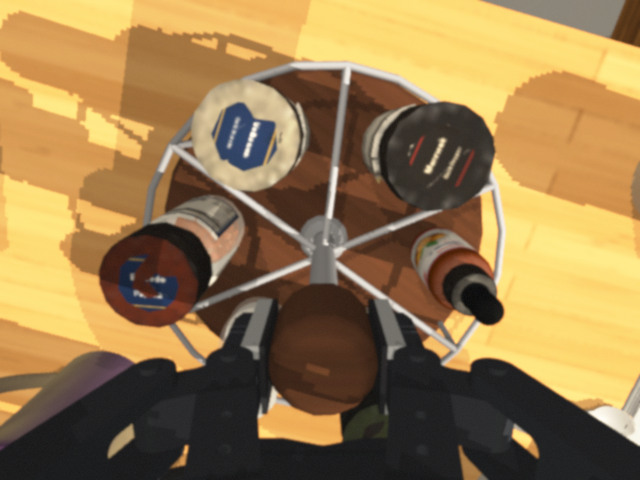

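```bash
python3 -m handwheel '[0,0,0,0.02,0,0,0.8, 0,0,0,0.04,0,0,0.8, 0,0,0,0.05,0,0,0.8, 0,0,0,0.05,0,0,0.8, 0,0,0,0.05,0,0,0.8, 0,0,0,0.05,0,0,0.8, 0,0,0,0.05,0,0,0.8, 0,0,0,0.05,0,0,0.8, 0,0,0,0.02,0,0,0.8]' 30
python3 - <<'E'
from h import *
plan([.475,.187,.147])
save('wrist','w15.png');find('wrist','salt_shaker')
E
```

```text
clock: 16.6
tool_pos: [0.4763, 0.1867, 0.1485]
tcp_rot: [0.697, 0.122, 0.696, -0.123]
ft_force: [0.1, -1.7, 4.5]
finger_gap: 0.0325
pos [0.4763 0.1867 0.1485] toolx [ 0.001 -0.001 -1.   ] yaw y 70.1 gap 0.032481049659550836 clk 16.6 F [ 0.1 -1.7  4.5]
q [ 0.38  0.53 -1.01  1.96  0.56  0.96  0.31]
shift units now-axes [ 0.049 -0.005 -0.046]
wrist salt_shaker [(0.66, [0.5186, 0.1275, 0.0226])]
```

View pics/w15.png

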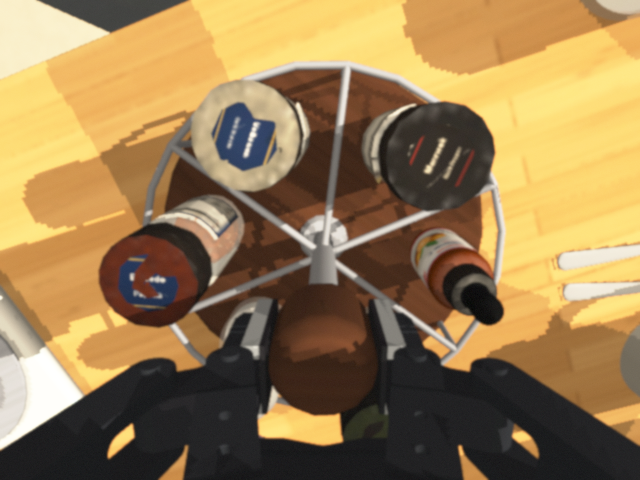

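```bash
python3 -m handwheel '[0,0,0,0.03,0,0,0.8, 0,0,0,0.05,0,0,0.8, 0,0,0,0.06,0,0,0.8, 0,0,0,0.06,0,0,0.8, 0,0,0,0.06,0,0,0.8, 0,0,0,0.06,0,0,0.8, 0,0,0,0.06,0,0,0.8, 0,0,0,0.06,0,0,0.8, 0,0,0,0.06,0,0,0.8, 0,0,0,0.05,0,0,0.8]' 30; python3 -m handwheel '[0,0,0,0.05,0,0,0.8, 0,0,0,0.06,0,0,0.8, 0,0,0,0.06,0,0,0.8, 0,0,0,0.06,0,0,0.8, 0,0,0,0.06,0,0,0.8, 0,0,0,0.06,0,0,0.8, 0,0,0,0.06,0,0,0.8, 0,0,0,0.06,0,0,0.8, 0,0,0,0.05,0,0,0.8, 0,0,0,0.03,0,0,0.8]' 30; python3 -m handwheel '[0,0,0,0,0,0,0.8, 0,0,0,0,0,0,0.8]'
python3 - <<'E'
from h import *
plan([.475,.187,.147])
save('wrist','w16.png');find('wrist','salt_shaker');save('scene','s16.png');find('scene','salt_shaker','knob')
E
```

```text
clock: 17.53
tool_pos: [0.4764, 0.1868, 0.1484]
tcp_rot: [0.582, 0.402, 0.581, -0.402]
ft_force: [0.1, -1.7, 6.0]
finger_gap: 0.0324
clock: 18.37
tool_pos: [0.4766, 0.1868, 0.1484]
tcp_rot: [0.36, 0.609, 0.359, -0.608]
ft_force: [-0.6, -3.4, 5.3]
finger_gap: 0.0324
clock: 18.53
tool_pos: [0.4766, 0.1868, 0.1484]
tcp_rot: [0.362, 0.608, 0.361, -0.608]
ft_force: [0.3, -3.3, 5.3]
finger_gap: 0.0321
pos [0.4766 0.1868 0.1484] toolx [ 0.001 -0.001 -1.   ] yaw y -28.6 gap 0.0321045295602088 clk 18.5333 F [ 0.3 -3.3  5.3]
q [ 0.09  0.4  -0.62  1.97  0.3   0.87 -1.19]
shift units now-axes [ 0.048 -0.051  0.019]
wrist salt_shaker [(0.61, [0.412, 0.1589, 0.0244])]
scene salt_shaker [(0.91, [0.4121, 0.1567, 0.0262]), (0.33, [0.6443, -0.0984, 0.001])]
scene knob [(0.65, [0.4798, 0.1899, 0.1633]), (0.48, [0.4835, -0.1134, 0.0209])]
```

View pics/w16.png

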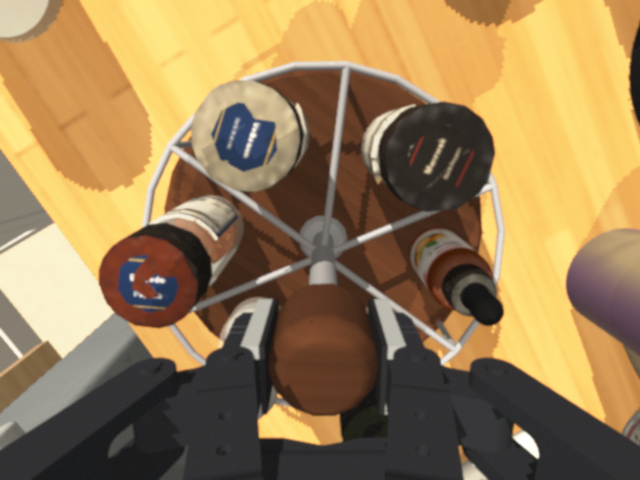

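View pics/s16.png

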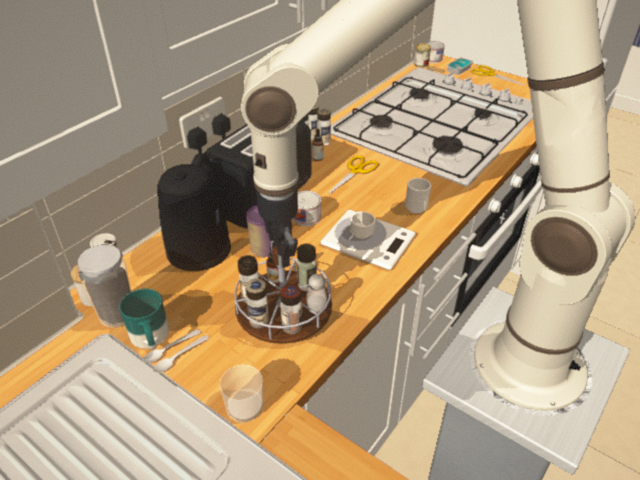

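```bash
python3 -m handwheel '[0,0,0,0.03,0,0,0.8, 0,0,0,0.05,0,0,0.8, 0,0,0,0.05,0,0,0.8, 0,0,0,0.05,0,0,0.8, 0,0,0,0.05,0,0,0.8, 0,0,0,0.03,0,0,0.8, 0,0,0,0.01,0,0,0.8, 0,0,0,0,0,0,0.8, 0,0,0,0,0,0,0.8]' 30
python3 - <<'E'
from h import *
plan([.475,.187,.147],-53)
save('wrist','w17.png');find('wrist','salt_shaker','carousel')
m=trace('wrist','salt_shaker');
save('scene','s17.png');find('scene','salt_shaker');save('top','t17.png');find('top','salt_shaker','knob','ramekin_top','ramekin_low')
# wires: pixel endpoints
E
```

```text
clock: 19.53
tool_pos: [0.4767, 0.1867, 0.1484]
tcp_rot: [0.225, 0.671, 0.225, -0.67]
ft_force: [0.9, -3.3, 5.9]
finger_gap: 0.0322
pos [0.4767 0.1867 0.1484] toolx [ 0.001 -0.001 -1.   ] yaw y -52.9 gap 0.03224769512328939 clk 19.5333 F [ 0.9 -3.3  5.9]
q [ 0.02  0.38 -0.53  1.97  0.25  0.86 -1.57]
shift units now-axes [ 0.047 -0.041  0.04 ]
turn units [ 0.0015 -0.0004 -0.0008] deg [ 0.1 -0.  -0.1]
shift after turn [ 0.048 -0.041  0.04 ]
wrist salt_shaker [(0.91, [0.406, 0.1863, 0.0232])]
wrist carousel [(0.65, [0.4759, 0.1897, 0.0104])]
scene salt_shaker [(0.73, [0.4324, -0.3048, -0.001]), (0.63, [0.4069, 0.1869, 0.0239])]
top salt_shaker []
top knob []
top ramekin_top [(0.66, [0.4799, -0.1102, 0.0245])]
top ramekin_low [(0.66, [0.4783, -0.1096, 0.0249]), (0.62, [0.437, -0.3047, -0.0003])]
```

View pics/w17.png

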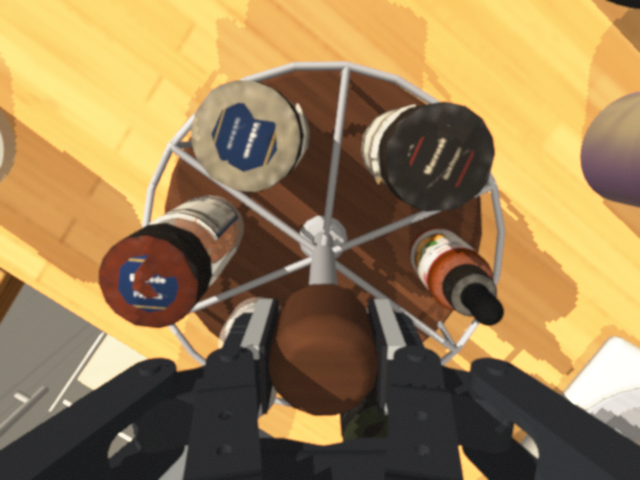

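View pics/s17.png

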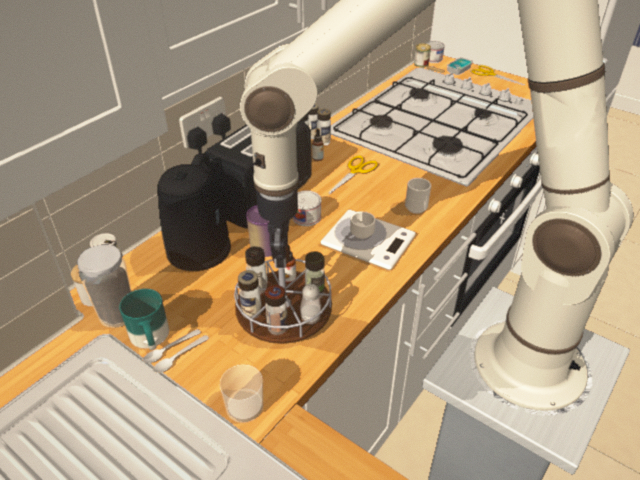

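Run:
```python
from h import *
c=np.array([.4765,.187])
for p in [(347,66),(173,146),(494,182),(452,357)]:
  w=ray('wrist',p,.063)[:2]-c;print(p,np.hypot(*w).round(4),np.degrees(np.arctan2(w[1],w[0])).round(1))
p=[d for d in trace('wrist','salt_shaker')]
s=state();print(s['clock'],s['finger_gap'],s['ft_force'],np.abs(s['joint_vel']).max())
```

```text
(347, 66) 0.1005 30.0
(173, 146) 0.099 89.2
(494, 182) 0.1015 -28.4
(452, 357) 0.101 -91.8
20.1333 0.03241401654640066 [ 0.97436906 -3.75252124  5.6952492 ] 0.0015226128715747373
```

The wires lie at ±30° and ±90°, so the shaker's bay is squarely at the front. The grip is steady, so I'm handing in.

```bash
python3 -c "
from workcell import *
print(job_done())"
```

```text
the job is handed in; nothing more can be done
None
```

I lifted only the top ramekin and set it upright on the scale's plate. The carousel is turned about 157° clockwise, so the salt shaker stands at the front, and the gripper is still closed on the knob. I handed the job in at about 20 s of the 48 s allowed.

**Ramekin:** my last check puts it at (0.480, -0.110), with the plate centre at about (0.479, -0.114). The pile still stands where it was, at (0.437, -0.305).

**Shaker:** it sits at about (0.406, 0.187) and the carousel's axis is at (0.4765, 0.187), so it is within about 1° of dead front. The carousel's wires, measured separately, agree to within about 2°.

**Grip:** the gripper is holding the knob at 30 N with a 32 mm gap. It still and steadily reads a few newtons of force (about 6 N upwards and 4 N sideways).

**Disagreements:**
- With the arm in the way, the top camera no longer found the shaker or the knob.
- The scene camera's best guess for the shaker was wrongly the ramekin pile. Its second guess agreed with the wrist camera.
- I took the carousel's front as straight towards the robot (-x). I did not measure which way the foot itself faces.

Nothing looked knocked over or moved in the last pictures. I compared the mug, tin, scissors and tumbler only by eye.

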